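Snap the dry box shut on the red-capped vial

ROBOT

A 6-joint arm with a two-finger parallel gripper is mounted at the origin on a cart in front of the work surface, level with it; the furniture and walls round the work are solid. World frame = base frame: x ahead of the robot, y to its left, z up, the work surface at z = 0. Lengths are in m, angles in rad, forces in N, time in s.
With the tool pointing down it reaches from about 0.225 to 0.875 m from the base axis. Payload 3.4 kg.
Tool frame: the origin (TCP) lies on the centre line of the jaws, within the pads' length; the fingertips stand 14 mm ahead of it and the grasp point (between the pads) lies 5 mm behind it; z points along the fingers, y is the line along which they close (so a half turn about z gives the same grasp; the last joint's range is limited). The gripper opens to 85 mm and grips with 20 to 120 N. Pads are 22 mm wide; open, the fingers measure 114 mm over their backs; the gripper's body (76 mm by 85 mm) begins 54 mm behind the grasp point. The pads swing forward as they close: fully open they stand 13 mm farther back than shut.
Start: joints at [-1.275, 0.276, 1.505, -0, 1.361, -0.121], TCP at [0.233, -0.526, 0.245] pointing down, gripper open.
Joint ranges: [-2.89, 2.89], [-0.75, 2.08], [0.22, 2.7], [-1.18, 4.32], [0.11, 2.71], [-2.7, 2.7]. Speed limits (rad/s): [2.57, 2.57, 3.14, 3.14, 3.14, 3.14].

INTERFACE

Orientations are given as a unit quaternion [w, x, y, z].
In Python, from rig import manip, eyes gives the robot as it stands.
- The arm moves only by the shell command python3 -m creep 'ROWS' [FORCE]. ROWS is JSON, a list of rows, each a list of 5 numbers: the opening, from 0 (shut) to 1 (fully open), then the shift along the tool's x, y, z normalised to -1 to 1, where 1 is 0.5 m, then the turn about the tool's z normalised to -1 to 1, where 1 is 360 degrees. In form: [[fingers, dx, dy, dz, spin], ...]. A call has 1 to 10 rows; each row is the pose to reach, as a shift and turn from the pose commanded when the call began, along the tool's axes at that moment, turning the shorter way round; what a row does not reach only later rows make up. A row lasts 1/10 s, in which the tool goes at most 50 mm and 8.59 degrees, less where a joint would pass 70% of its speed; a pose out of reach is approached as far as the arm can. A call with a number of a shift or a turn outside -1 to 1 is refused whole. A call with a gripper value outside its range is refused whole. The fingers move at their own pace and stop on an object; FORCE is the grip in N (left out, the last holds). Time passes only in rows, so rows that repeat a pose let the fingers close. It gives the time, the measured TCP pose, the force, the opening and the grip force at its end, in the units of the state.
- manip.get_state(): the state, without advancing time (a new reading comes with each control period).
- eyes.get_image(name): name is "scene" or "top"; returns a dict with "frame" (400x640x3 uint8, red, green, blue), "fx", "fy", "cx", "cy" (pixels), "R" (3x3) and "t" (3): a world point X has camera coordinates R X + t. Camera axes: x right, y down, z forward; pixel columns grow to the right and rows downward; lengths in m; the calibration is good to about 2 mm. A picture is of the moment at which its call begins. There is no depth.
- manip.sign_off(): hands the job in; it is judged then, once.
Trained networks look in the newest picture that a camera, given by its name, has taken for a name from the list of things; names that differ only in an ending like _2 or _b are one class to them, and where a whole thing is asked for, a point or a joint stands for the part that bears it (a point fixed in the world has none). Each returns a list of dicts, best first, with "confidence" (0 to 1); they miss things now and then, are a little off and sometimes report something else, mostly with a low value. They report only what shows in the picture. A call takes as long as a camera call.
- eyes.regions_of(camera, label): "mask" (400x640 bool, what is visible of it) and "bbox" ([left, top, right, bottom] in pixels, round what is visible of it).
- eyes.place_of(camera, label): "centre" ([column, row] in pixels: a listed point, or the origin of a listed thing).
The state is a dict: "clock": time; "qpos": joint angles; "qd": joint speeds; "effort": joint torques, N m; "position": TCP position; "ee_rot": TCP orientation; "contact_force": force on the tool from outside, world axes, zero at the start; "moment": the same for the moment, N m; "width": finger opening in m; "gripper_force": force on a finger pad.
Only numpy, scipy, OpenCV 4.12 (cv2) and the standard library are available. Lean on these libraries where they do the work, as an engineer would, in place of code of your own. Each camera call takes 0.05 s, during which the arm holds its last target. There are 200 camera calls.

TASK

Two dry-storage boxes with clear lids stand part-open on the bench, each with one vial inside. Close the lid of the box that holds the red-capped vial, pressing it down against its gasket until the latch snaps over and keeps it shut by itself. Leave the other box open.

Things in the scene. Friction and masses are not known exactly. Their poses are not given: they have to be found in the camera images.
- red_vial: White vial with red screw cap, 22 mm across, 48 mm tall, loose and upright in the box to close; origin centre of underside. That white box, fixed to the bench, is 110 mm deep, 130 wide, 65 tall; hinge along its far side, axis 68 mm above the bench; orange spring latch in the middle of its front wall, 44 mm wide, top 90 mm up, 31 to 43 mm in front of the shut lid's pad centre
- sample_pad (a point): Centre of the top of the grey thumb pad (30 x 46 mm) on this box's lid; moves with it. z: out of the lid's outer face; x: along the lid from front edge to hinge; y: along the hinge. Hinge axis is at +88 mm x, -12 mm z from here. Lid: clear pane in blue frame, 118 mm hinge to front, 134 wide, 8 thick; pad 4 mm proud of it. Lid shut: pad top 80 mm above the bench
- sample_lid (a joint): Opening angle of that lid (rad), 0 = hard down, larger = more open, up to 1.3. Stiff hinge: the lid stays where left. Below about 0.06 the gasket springs back and the latch nose must be pushed aside (some 6 to 15 N on the pad); pressed to about 0, the nose snaps over the lip. Let go, it rests at about 0.02 if latched; if not, the gasket lifts it to about 0.05
- spare_pad (a point): The same point and axes on the lid of the other, identical box, which holds an amber vial with a black cap and must stay open; the angle of this z axis from vertical is that lid's opening angle

How it is judged:
At the end, for the whole second after the job is handed in: The lid of the box with the red-capped vial stays down below 0.033 rad by its latch alone, the vial is still inside that box (within 130 mm of the pad), and the other box's lid is open by more than 0.3 rad (value of joint sample_lid below 0.033 rad and distance between red_vial and sample_pad below 0.13 m and angle between spare_pad's own z axis and vertical above 0.3 rad); the robot touches nothing.
It fails at once if the lid of the other box is closed (angle between spare_pad's own z axis and vertical below 0.3 rad).
It also fails if it takes over 29 s, if anything falls off the work surface, if the arm or the gripper's body presses on something with over 40 N, if the wrist force passes 120 N, or if a joint passes its speed limit or range.

## Working session

There is one attempt and no reset: what is moved stays moved. The work goes in short steps, Python scripts to look and compute and a shell command to move; the robot and the scene stay as the last step left them, time stands still between calls to the robot, and variables do not carry over. Pictures are saved under pics/ and viewed, at most 10 in all, crops included, and the job is handed in when it is done.

```bash
mkdir -p pics
cat > h.py <<'E'
from rig import manip, eyes
import numpy as np, cv2
def grab(n,f):
    d=eyes.get_image(n); cv2.imwrite(f,d["frame"][:,:,::-1]); return d
def tri(obs):
    A=[];
    for d,(u,v) in obs:
        P=np.c_[d["R"],d["t"]]; x=(u-d["cx"])/d["fx"]; y=(v-d["cy"])/d["fy"]
        A+= [x*P[2]-P[0], y*P[2]-P[1]]
    X=np.linalg.svd(np.array(A))[2][-1]; return X[:3]/X[3]
E
python3 - <<'E'
from h import *
D={n:grab(n,f"pics/{n}0.png") for n in("scene","top")}
for l in ("red_vial","sample_pad","spare_pad"):
    for n in D:
        for o in eyes.place_of(n,l)[:3]: print(l,n,o)
s=manip.get_state(); print(s)
for n in D: print(n,D[n]["fx"],-np.array(D[n]["R"]).T@D[n]["t"])
E
```

```text
red_vial scene {'centre': [276.3, 282.3], 'confidence': 0.56}
red_vial top {'centre': [242.5, 215.5], 'confidence': 0.67}
red_vial top {'centre': [232.7, 181.4], 'confidence': 0.3}
sample_pad scene {'centre': [253.3, 225.4], 'confidence': 0.73}
sample_pad top {'centre': [236.9, 181.5], 'confidence': 0.83}
spare_pad scene {'centre': [378.0, 147.9], 'confidence': 0.65}
spare_pad top {'centre': [399.5, 220.3], 'confidence': 0.6}
{'clock': 0.4, 'qpos': array([-1.27499736e+00,  2.76037807e-01,  1.50507445e+00, -9.69657251e-06,
        1.36069033e+00, -1.20981827e-01]), 'qd': array([-7.07868333e-04, -1.72925789e-03,  1.16320414e-03, -9.16904447e-05,
        7.40617906e-04,  1.65013113e-04]), 'effort': array([-4.47391367e-04, -4.16174841e+01, -2.45743597e+01, -6.00333419e-05,
        3.33546443e-03,  4.66740937e-05]), 'position': array([ 0.23276164, -0.52574203,  0.24517971]), 'ee_rot': array([-1.04148438e-04,  9.78364970e-01,  2.06886379e-01, -1.38864532e-05]), 'contact_force': array([-0.17641856,  0.36303285, -0.84489097]), 'moment': array([ 0.01938163, -0.04754917, -0.07490954]), 'gripper_force': 0.0, 'width': 0.08559883040845194}
scene 466.24710409446016 [0.15600989 0.6230106  0.88978311]
top 371.0218345620605 [0.45033211 0.07435593 0.91612577]
```

View pics/scene0.png

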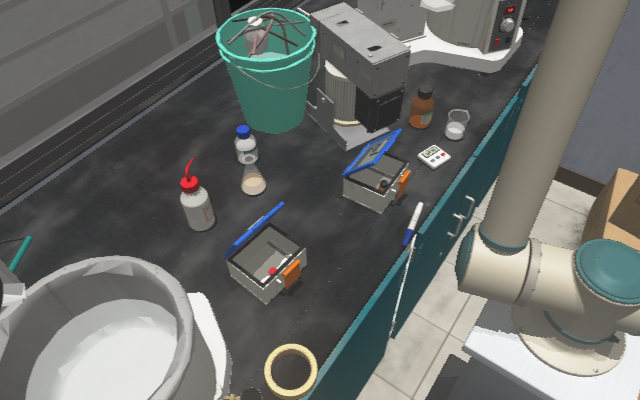

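View pics/top0.png

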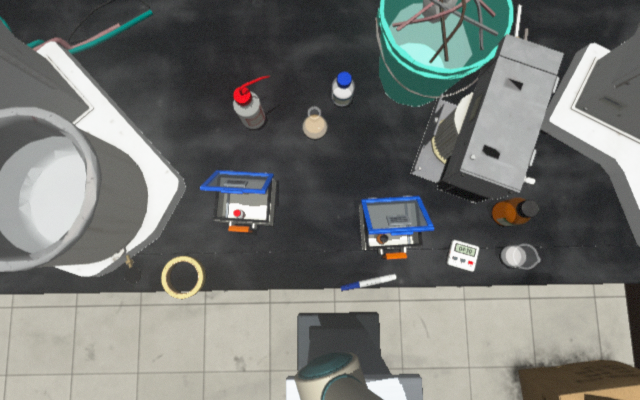

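The red cap shows in the left box (top ≈(238,213), scene ≈(272,271)). The right box at top ≈(395,225) holds the black-capped vial. Next I'll measure the left box in detail.

Run:
```python
from h import *
D={n:grab(n,f"pics/{n}1.png") for n in("scene","top")}
def c(n,x,y):
    return cv2.resize(D[n]["frame"][y:y+110,x:x+110,::-1],(600,600),interpolation=cv2.INTER_CUBIC)[:, :390 if 0 else 600]
cv2.imwrite("pics/zs.png",c("scene",215,195)); cv2.imwrite("pics/zt.png",c("top",185,140))
P=lambda n,l:eyes.place_of(n,l)
for l in("sample_pad","spare_pad"):
    o=[(D[n],r[0]["centre"]) for n in D if (r:=P(n,l))]
    print(l,tri(o),[x[1] for x in o])
for n in D:
    hsv=cv2.cvtColor(D[n]["frame"],cv2.COLOR_RGB2HSV)
    for nm,lo,hi in(("orange",(8,170,120),(18,255,255)),("blue",(105,150,80),(120,255,255))):
        k,_,st,ce=cv2.connectedComponentsWithStats(cv2.inRange(hsv,lo,hi))
        for i in range(1,k):
            if st[i,4]>40: print(n,nm,st[i],ce[i])
```

```text
sample_pad [0.59503141 0.2476968  0.14432798] [[252.1, 224.8], [236.9, 182.5]]
spare_pad [ 0.51191749 -0.09091741  0.140361  ] [[375.6, 146.3], [398.3, 218.4]]
scene orange [398 170  12  13  62] [404.17741935 176.40322581]
scene orange [282 260  18  17 100] [290.25 267.89]
scene blue [236 125  14   9  94] [242.5212766  129.09574468]
scene blue [342 129  60  47 381] [374.71653543 151.26771654]
scene blue [233 202  52  44 272] [258.08455882 223.94117647]
scene blue [403 229   9  16  70] [407.24285714 236.35714286]
top orange [494 203  22  18 189] [507.61375661 211.11111111]
top orange [228 226  21   6 110] [238.81818182 228.43636364]
top orange [386 252  21   7 117] [395.5982906  255.36752137]
top blue [337  71  15  16 175] [343.81714286  78.38285714]
top blue [200 170  73  24 593] [236.33052277 182.82124789]
top blue [361 196  73  39 883] [397.10758777 216.87202718]
top blue [341 282  18   8  71] [350.32394366 285.69014085]
```

View pics/zs.png

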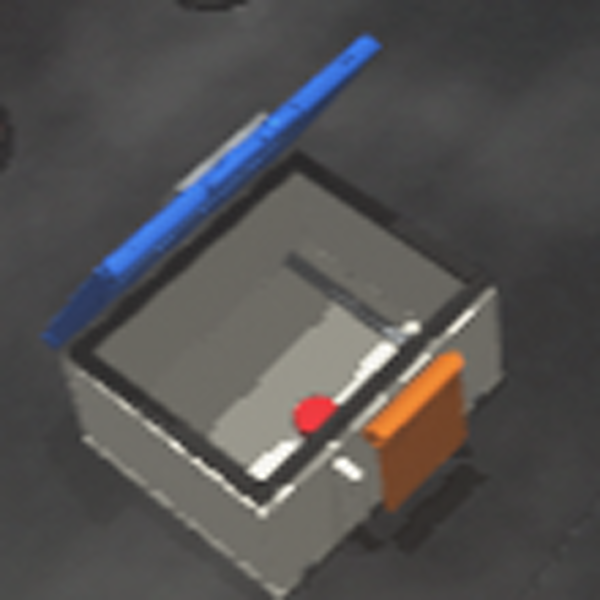

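View pics/zt.png

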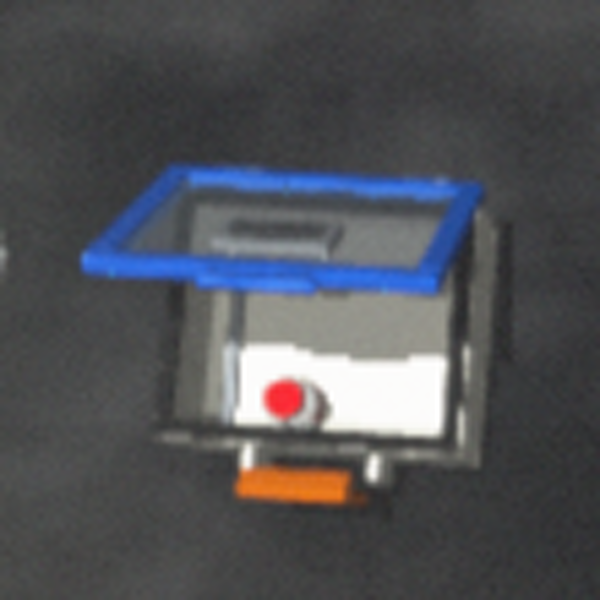

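```bash
cat > fit.py <<'E'
from h import *
from scipy.optimize import least_squares
D={n:eyes.get_image(n) for n in("scene","top")}
k=110/600; S=lambda x,y:(215+x*k,195+y*k); T=lambda x,y:(185+x*k,140+y*k)
# (local u,v,w relative hinge, on lid?) ; u toward hinge, v = +left
pts=[((-.110,.065,-.003),0,S(262,505),T(155,437)),((-.110,-.065,-.003),0,S(497,285),T(478,465)),
 ((-.131,.022,.022),0,S(370,437),T(240,474)),((-.131,-.022,.022),0,S(462,357),T(350,478)),
 ((-.118,.067,.008),1,S(105,268),T(85,258)),((-.118,-.067,.008),1,S(375,40),T(440,275)),
 ((-.088,0,.012),1,(252.7,225),(236.9,182))]
def w(p,q,lid):
    u,v,z=q
    if lid: c,s=np.cos(p[3]),np.sin(p[3]); u,z=u*c+z*s,-u*s+z*c
    c,s=np.cos(p[2]),np.sin(p[2])
    return np.array([p[0]+u*c-v*s,p[1]+u*s+v*c,.068+z])
def pr(n,X):
    d=D[n];c=d["R"]@X+d["t"];return np.array([d["fx"]*c[0]/c[2]+d["cx"],d["fy"]*c[1]/c[2]+d["cy"]])
f=lambda p:np.concatenate([np.r_[pr("scene",w(p,q,l))-a,pr("top",w(p,q,l))-b] for q,l,a,b in pts])
r=least_squares(f,[.63,.25,0,1.],loss="soft_l1"); p=r.x
print(p); print(f(p).reshape(-1,4).round(1))
for q,l,a,b in pts: print(q,tri([(D["scene"],a),(D["top"],b)]).round(3),w(p,q,l).round(3))
for a in np.arange(round(p[3],1),-.01,-.1):
    q=p.copy();q[3]=a;print(round(a,2),"pad",w(q,(-.088,0,.012),1).round(3),"frontedge",w(q,(-.118,0,.008),1).round(3))
E
python3 fit.py
```

```text
[ 0.62716771  0.24364038 -0.0824568   1.0290175 ]
[[-0.3  0.9  0.  -0.9]
 [-0.5 -0.4 -3.  -2.5]
 [ 1.4 -1.7 -0.5  2. ]
 [-0.7 -1.5 -1.   2.5]
 [ 0.3 -0.8 -0.4  0.1]
 [-0.4 -1.4  0.1  1.1]
 [ 1.7 -1.2 -0.6  0.4]]
(-0.11, 0.065, -0.003) [0.521 0.317 0.069] [0.523 0.317 0.065]
(-0.11, -0.065, -0.003) [0.51  0.184 0.059] [0.512 0.188 0.065]
(-0.131, 0.022, 0.022) [0.503 0.277 0.081] [0.498 0.276 0.09 ]
(-0.131, -0.022, 0.022) [0.498 0.231 0.08 ] [0.495 0.233 0.09 ]
(-0.118, 0.067, 0.008) [0.58  0.315 0.17 ] [0.579 0.315 0.173]
(-0.118, -0.067, 0.008) [0.569 0.181 0.168] [0.568 0.181 0.173]
(-0.088, 0, 0.012) [0.595 0.247 0.144] [0.592 0.247 0.15 ]
1.0 pad [0.59  0.247 0.149] frontedge [0.57  0.248 0.172]
0.9 pad [0.582 0.247 0.144] frontedge [0.56  0.249 0.165]
0.8 pad [0.575 0.248 0.139] frontedge [0.551 0.25  0.158]
0.7 pad [0.568 0.249 0.134] frontedge [0.542 0.251 0.15 ]
0.6 pad [0.562 0.249 0.128] frontedge [0.535 0.251 0.141]
0.5 pad [0.556 0.25  0.121] frontedge [0.528 0.252 0.132]
0.4 pad [0.551 0.25  0.113] frontedge [0.522 0.252 0.121]
0.3 pad [0.547 0.25  0.105] frontedge [0.517 0.253 0.111]
0.2 pad [0.544 0.251 0.097] frontedge [0.513 0.253 0.099]
0.1 pad [0.541 0.251 0.089] frontedge [0.511 0.253 0.088]
0.0 pad [0.539 0.251 0.08 ] frontedge [0.51  0.253 0.076]
```

```bash
python3 -m creep '[[0,0.676,-0.851,-0.11,0.0794],[0,0.676,-0.851,-0.11,0.0794],[0,0.676,-0.851,-0.11,0.0794],[0,0.676,-0.851,-0.11,0.0794],[0,0.676,-0.851,-0.11,0.0794],[0,0.676,-0.851,-0.11,0.0794],[0,0.676,-0.851,-0.11,0.0794],[0,0.676,-0.851,-0.11,0.0794],[0,0.676,-0.851,-0.11,0.0794],[0,0.676,-0.851,-0.11,0.0794]]' 40
```

```text
clock: 1.8
position: [0.358, -0.0425, 0.2963]
ee_rot: [0.0, 0.999, -0.041, 0.001]
contact_force: [1.9, -0.2, 0.1]
width: -0.0001
gripper_force: 0.0
```

```bash
python3 -m creep '[[0,0.485,-0.617,0.072,0],[0,0.485,-0.617,0.072,0],[0,0.485,-0.617,0.072,0],[0,0.485,-0.617,0.072,0],[0,0.485,-0.617,0.072,0],[0,0.485,-0.617,0.072,0],[0,0.485,-0.617,0.072,0],[0,0.485,-0.617,0.072,0],[0,0.485,-0.617,0.072,0],[0,0.485,-0.617,0.072,0]]'
```

```text
clock: 2.8
position: [0.625, 0.2437, 0.2583]
ee_rot: [0.001, 0.999, -0.04, -0.001]
contact_force: [-0.5, -0.0, 0.3]
width: 0.0003
gripper_force: 0.0
```

```bash
python3 -m creep '[[0,0,0,0.1,0],[0,0,0,0.177,0],[0,-0.032,0,0.185,0],[0,-0.064,0,0.2,0],[0,-0.08,0,0.21,0],[0,-0.092,0,0.22,0],[0,-0.104,0,0.232,0],[0,-0.116,0,0.246,0],[0,-0.126,0,0.262,0],[0,-0.136,0,0.278,0]]'
python3 - <<'E'
from h import *
a=grab("scene","pics/s2.png")["frame"];b=grab("top","pics/t2.png")["frame"]
r=lambda f,x,y:cv2.resize(f[y:y+150,x:x+100,::-1],(400,600))
cv2.imwrite("pics/z2.png",np.hstack([r(a,220,140),r(b,185,110)]))
E
```

```text
clock: 3.8
position: [0.557, 0.2488, 0.1199]
ee_rot: [0.0, 0.999, -0.041, 0.0]
contact_force: [0.1, -0.9, 0.7]
width: 0.0004
gripper_force: 0.2
```

View pics/z2.png

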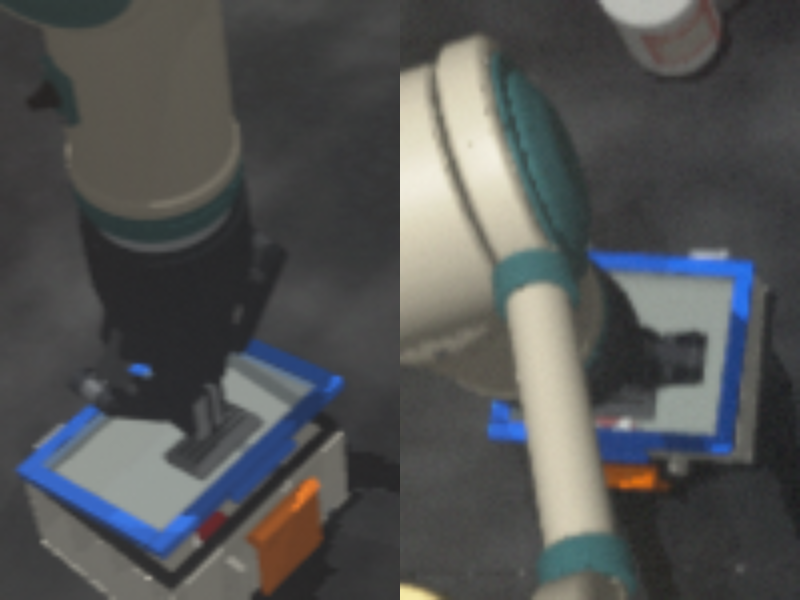

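The fingertips sit on the pad centre and the lid is nearly down (about 0.3 rad), ahead of the latch at (285,540). Continuing slowly.

```bash
python3 -m creep '[[0,-0.006,0,0.012,0],[0,-0.011,0,0.022,0],[0,-0.016,0,0.032,0],[0,-0.02,0,0.038,0],[0,-0.022,0,0.043,0],[0,-0.024,0,0.047,0],[0,-0.024,0,0.05,0],[0,-0.024,0,0.052,0]]'
```

```text
clock: 4.7
position: [0.5476, 0.2497, 0.096]
ee_rot: [-0.0, 0.999, -0.041, 0.003]
contact_force: [2.1, -0.8, 1.8]
width: 0.0002
gripper_force: 1.0
```

```bash
python3 -m creep '[[0,-0.004,0,0.004,0],[0,-0.008,0,0.006,0],[0,-0.008,0,0.008,0],[0,-0.008,0,0.008,0]]'
```

```text
clock: 5.1
position: [0.5462, 0.2501, 0.0939]
ee_rot: [-0.001, 0.999, -0.041, 0.006]
contact_force: [5.1, -3.2, 14.0]
width: -0.0004
gripper_force: 6.5
```

```bash
python3 -m creep '[[0,0,0,0.002,0],[0,0,0,0.004,0],[0,0,0,0.004,0]]'; python3 -m creep '[[0,0,0,0.002,0],[0,0,0,0.004,0],[0,0,0,0.004,0]]'
```

```text
clock: 5.4
position: [0.5462, 0.2502, 0.0937]
ee_rot: [-0.001, 0.999, -0.041, 0.006]
contact_force: [1.5, -4.4, 23.4]
width: -0.0001
gripper_force: 11.3
clock: 5.7
position: [0.5462, 0.2502, 0.0935]
ee_rot: [-0.001, 0.999, -0.041, 0.007]
contact_force: [-0.4, -4.1, 32.1]
width: -0.0
gripper_force: 16.2
```

The lid is on its hard stop: force climbs with no further travel. I'll retreat and check.

```bash
python3 -m creep '[[0,0,0,-0.01,0],[0,0,0,-0.03,0],[0,0,0,-0.1,0],[0,0,0,-0.2,0],[0,0,0,-0.3,0],[0,0,0,-0.36,0],[0,0.2,-0.2,-0.36,0],[0,0.3,-0.3,-0.36,0]]'; python3 -m creep '[[0,-0.1,0.1,0,0],[0,-0.2,0.2,0,0],[0,-0.3,0.3,0,0],[0,-0.4,0.4,0,0],[0,-0.5,0.5,0,0],[0,-0.6,0.5,0,0],[0,-0.6,0.5,0,0],[0,-0.6,0.5,0,0],[0,-0.6,0.5,0,0],[0,-0.6,0.5,0,0]]'
python3 - <<'E'
from h import *
D={n:grab(n,f"pics/{n}3.png") for n in("scene","top")}
for l in("sample_pad","spare_pad"):
    o=[(D[n],r[0]["centre"]) for n in D if (r:=eyes.place_of(n,l))]
    print(l,[x[1] for x in o], tri(o) if len(o)>1 else "")
r=lambda f,x,y:cv2.resize(f[y:y+120,x:x+80,::-1],(400,600),interpolation=cv2.INTER_CUBIC)
cv2.imwrite("pics/z3.png",np.hstack([r(D["scene"]["frame"],225,205),r(D["top"]["frame"],200,140)]))
E
```

```text
clock: 6.5
position: [0.6173, 0.3152, 0.2687]
ee_rot: [-0.0, 0.999, -0.041, 0.0]
contact_force: [0.5, 0.3, 0.4]
width: -0.0
gripper_force: 0.0
clock: 7.5
position: [0.297, 0.0903, 0.2664]
ee_rot: [-0.0, 0.999, -0.041, -0.0]
contact_force: [1.0, 0.4, -0.0]
width: 0.0001
gripper_force: 0.0
sample_pad [[275.5, 259.9], [240.5, 210.7]] [0.54060029 0.25368933 0.07244528]
spare_pad [[377.2, 146.9], [396.9, 215.3]] [ 0.51388459 -0.09125725  0.13774716]
```

View pics/z3.png

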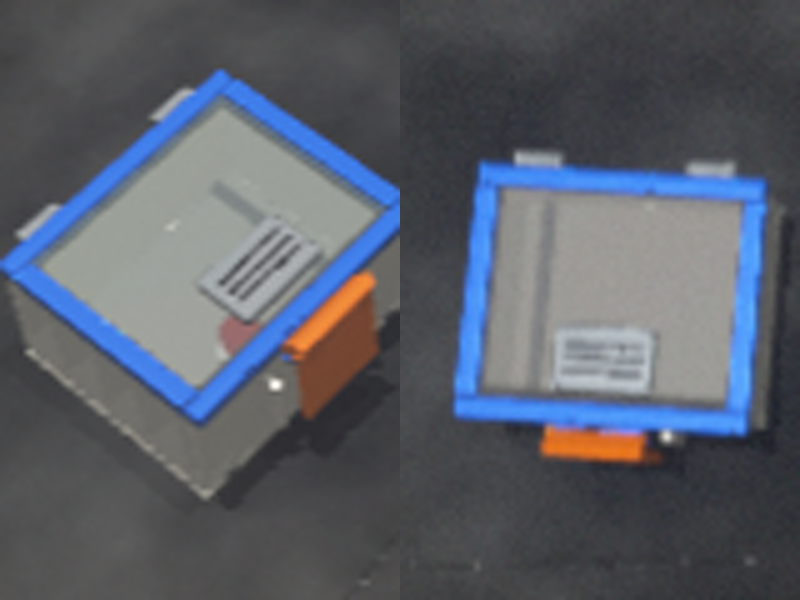

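View pics/scene3.png

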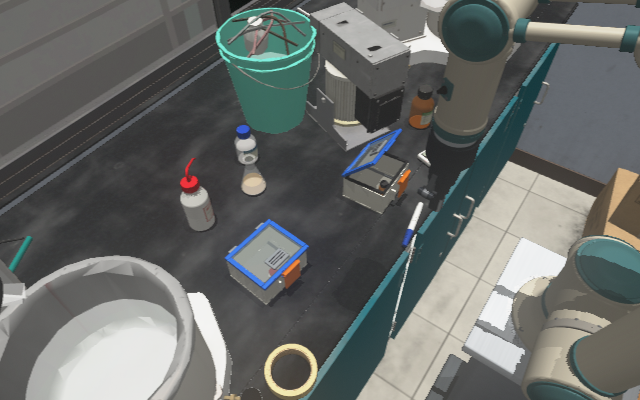

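The lid looks down over the red vial, and the spare lid is unchanged at scene (375,150). The pictures can't separate 0.02 from 0.05 rad, so I'll find the lid's rest height by touch.

```bash
python3 -m creep '[[0,0.47,-0.36,0,0],[0,0.47,-0.36,0,0],[0,0.47,-0.36,0,0],[0,0.47,-0.36,0,0],[0,0.47,-0.36,0,0],[0,0.47,-0.36,0,0],[0,0.47,-0.36,0.1,0],[0,0.47,-0.36,0.2,0],[0,0.47,-0.36,0.29,0],[0,0.47,-0.36,0.29,0]]'
```

```text
clock: 8.8
position: [0.5424, 0.2492, 0.1142]
ee_rot: [0.003, 0.999, -0.041, -0.008]
contact_force: [-1.8, -0.8, 0.0]
width: 0.0001
gripper_force: 0.0
```

```bash
python3 -m creep '[[0,0,0,0.02,0],[0,0,0,0.034,0],[0,0,0,0.042,0],[0,0,0,0.042,0]]';for i in 1 ; do python3 -m creep '[[0,0,0,0.002,0],[0,0,0,0.002,0]]'; python3 -m creep '[[0,0,0,0.002,0],[0,0,0,0.002,0]]'; python3 -m creep '[[0,0,0,0.002,0],[0,0,0,0.002,0]]';python3 -m creep '[[0,0,0,0.002,0],[0,0,0,0.002,0]]'; done | grep -E "pos|force"
```

```text
clock: 9.2
position: [0.5476, 0.2505, 0.1017]
ee_rot: [-0.0, 0.999, -0.041, 0.001]
contact_force: [-1.4, -0.1, 0.2]
width: -0.0002
gripper_force: 0.0
position: [0.5474, 0.2504, 0.1005]
contact_force: [-0.3, -0.1, -0.8]
gripper_force: 0.0
position: [0.547, 0.2503, 0.0988]
contact_force: [0.7, -0.5, 0.7]
gripper_force: 0.0
position: [0.5469, 0.2503, 0.0975]
contact_force: [-1.0, 0.4, -0.2]
gripper_force: 0.0
position: [0.547, 0.2503, 0.0964]
contact_force: [0.1, 0.5, -0.0]
gripper_force: 0.0
```

```bash
for i in 1 ; do python3 -m creep '[[0,0,0,0.001,0],[0,0,0,0.001,0]]'; python3 -m creep '[[0,0,0,0.001,0],[0,0,0,0.001,0]]'; python3 -m creep '[[0,0,0,0.001,0],[0,0,0,0.001,0]]';python3 -m creep '[[0,0,0,0.002,0],[0,0,0,0.002,0]]';python3 -m creep '[[0,0,0,0.004,0],[0,0,0,0.004,0]]'; done | grep -E "pos|force"
```

```text
position: [0.547, 0.2503, 0.096]
contact_force: [-0.3, 0.6, 0.5]
gripper_force: 0.0
position: [0.5471, 0.2503, 0.0959]
contact_force: [-0.5, -0.2, 1.2]
gripper_force: 0.9
position: [0.547, 0.2503, 0.0957]
contact_force: [-1.5, -0.5, 4.6]
gripper_force: 2.4
position: [0.5469, 0.2504, 0.0947]
contact_force: [-1.2, 0.1, 5.4]
gripper_force: 2.8
position: [0.5468, 0.2504, 0.094]
contact_force: [-3.8, -0.9, 12.5]
gripper_force: 6.2
```

Contact came only at TCP z 0.0959, about 0.026 rad above the hard stop. An unlatched lid would have touched near 0.098, so it is latched. I'll press once more for margin, retreat clear and hand in.

```bash
python3 -m creep '[[0,-0.002,0,0.004,0],[0,-0.002,0,0.008,0],[0,-0.002,0,0.008,0],[0,0,0,-0.01,0],[0,0,0,-0.05,0],[0,0,0,-0.15,0],[0,0,0,-0.25,0],[0,0,0,-0.33,0],[0,0,0,-0.33,0],[0,0,0,-0.33,0]]'
python3 - <<'E'
from rig import manip
print(manip.get_state()["contact_force"], manip.sign_off())
E
```

```text
clock: 12.0
position: [0.5474, 0.2505, 0.2579]
ee_rot: [-0.0, 0.999, -0.041, 0.001]
contact_force: [-1.0, -1.3, -1.0]
width: 0.0002
gripper_force: 0.0
the job is handed in; nothing more can be done
[-1.00808818 -1.3169327  -0.95713984] None
```

I closed the lid of the red-capped vial's box; a touch check put it at about 0.026 rad, held by its latch (limit 0.033). The other box was left open, and I handed the job in at 12 s with the arm clear; no verdict came back.

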